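# Set out the jewellery display on the market stall

### The job

Set out the jewellery display on the red board (seen from the robot, square with the board): lay the slate tile flat exactly midway between the two risers and stand the ring post upright on the middle of the tile, and lay the copper bangle flat in the middle of the round walnut riser's top. Stand the blue gift box on the board directly behind the round riser, squared up with the board and with a gap of about 3.5 cm to the riser, and stand the green bead jar on the board directly in front of the square pale riser (on the robot's side), again with a gap of about 3.5 cm. Never tip the jar over, let go of everything at the end, and leave the tape roll and the pliers where they are.

Things in the scene. Friction and masses are not known exactly. Their poses are not given: they have to be found in the camera images.
- board: thin red velvet display board lying fixed on the stall table, 280 x 280 mm, 6 mm thick (its top is 6 mm above the table); origin at the centre of its underside, which is also exactly midway between the two risers; its x axis points to its back edge (away from the robot, turned up to about 12 degrees), its y axis to the left, towards one of the risers; z up
- riser_round: round dark walnut riser, 80 mm diameter, 40 mm high, fixed on the board 95 mm left or right of the board's centre (the side changes from start to start); its flat top is 46 mm above the table; origin at the centre of its underside, z up, axes parallel to the board's
- riser_square: square pale wooden riser, 76 x 76 mm, 40 mm high, fixed on the board 95 mm to the other side of its centre; origin at the centre of its underside, z up, axes parallel to the board's
- tile: loose square slate tile, dark grey, 60 x 60 mm, 10 mm thick, about 0.1 kg; origin at the centre of its underside, z up, x and y along its edges; starts flat on the table beside the board, yaw within 0.5 rad of the world axes (as for all the loose things at the sides)
- ringpost: loose wooden finger-ring post with a brass ring on it: foot 40 mm diameter and 12 mm high, above it a plain upright post 20 mm in diameter up to a total height of 62 mm; the ring is fixed to it just above the foot and reaches up to 23 mm; about 0.06 kg; origin at the centre of its underside, z up
- bangle: loose copper bangle lying flat: a ring of 62 mm outside and 50 mm inside diameter, 20 mm high, about 0.07 kg; origin at the centre of its underside, z up (in the empty middle of the ring)
- giftbox: loose closed blue gift box with a white ribbon cross, 48 x 48 mm, 34 mm high, about 0.08 kg; origin at the centre of its underside, z up, x and y along its edges
- jar: loose closed green glass bead jar with a white cap, 40 mm diameter at its widest, 50 mm high, about 0.09 kg; origin at the centre of its underside, z up
- tape: bystander: loose yellow roll of tape lying flat, 52 mm diameter, 28 mm hole, 18 mm high, standing among the loose things; to be left alone; origin at the centre of its underside, z up
- pliers: bystander: loose pliers with red grips lying on the table to the right, outside the row of loose things, about 150 mm long and 13 mm high; to be left alone; origin under the pivot, y towards the jaws, z up

How it is judged:
By the outcome, as a careful person would: the job done as asked, in the order asked, and still so for the second after the job is handed in, with the robot touching nothing.
It also fails if it takes over 141 s, if anything falls off the work surface, if the arm or the gripper's body presses on something with over 40 N, if the wrist force passes 120 N, or if a joint passes its speed limit or range.

### The arm

A 7-joint arm with a two-finger parallel gripper is mounted at the origin on the work surface. World frame = base frame: x ahead of the robot, y to its left, z up, the work surface at z = 0. Lengths are in mm, angles in rad, forces in N, time in s.
With the tool pointing down it reaches from about 400 to 875 mm from the base axis. Payload 4.4 kg.
Tool frame: the origin (TCP) lies midway between the tips of the shut fingers; the grasp point (between the pads) lies ctrl.grip_depth behind it (ctrl.grip_depth is the distance from the TCP to the grasp point, in mm); z points along the fingers, y is the line along which they close (so a half turn about z gives the same grasp; the last joint's range is limited). The gripper opens to 85 mm and grips with 20 to 120 N. Pads are 22 mm wide; open, the fingers measure 114 mm over their backs; the gripper's body (76 mm by 85 mm) begins 54 mm behind the grasp point. The pads swing forward as they close: fully open they stand 13 mm farther back than shut.
Start: joints at [1.071, 0.628, 0.038, 1.517, -0.027, 0.996, -0.02], TCP at [273.237, -589.796, 231.313] pointing down, gripper open.
Joint ranges: [-3.06, 3.06], [-0.37, 2.12], [-1.25, 1.32], [0.18, 2.47], [-1.1, 4.24], [0.23, 1.98], [-2.94, 2.94]. Speed limits (rad/s): [2.57, 2.57, 3.14, 3.14, 3.14, 3.14, 3.14].

### API

Orientations are given as [roll, pitch, yaw] about the fixed x, y, z axes, in that order (R = Rz(yaw) Ry(pitch) Rx(roll)).
In Python, from cell import ctrl gives the robot as it stands.
- The arm moves only by the tool carry_out, never from a script. Its argument "deltas" is one flat list of numbers, 7 for each row, row after row: the turn, a rotation vector about the tool's x, y, z in degrees, then the shift along the tool's x, y, z in m, then the closure, from -1 (fully open) to 1 (shut). In form: [wx, wy, wz, dx, dy, dz, claw, wx, wy, wz, dx, dy, dz, claw, ...]. A call has 1 to 12 rows; each row shifts and turns the commanded pose from where the row before left it, along the tool's axes as they then stand; what a row does not reach is not made up. A row lasts 1/8 s, in which the tool goes at most 62.5 mm and 10.7 degrees, less where a joint would pass 70% of its speed; a pose out of reach is approached as far as the arm can. A call with a gripper value outside its range is refused whole. The fingers move at their own pace and stop on an object; the grip force is fixed at half the most. Time passes only in rows, so rows that do not move let the fingers close. It gives the time, the measured TCP pose, the force, the opening and the grip force at its end, in the units of the state.
- ctrl.read_state(): the state, without advancing time (a new reading comes with each control period).
- ctrl.get_image(name): name is "scene" or "top" or "wrist"; returns the picture (480x640x3 uint8, red, green, blue); there is no depth.
- ctrl.calibration(name): a dict with "mtx" (3x3 intrinsics, pixels), "R" (3x3) and "t" (3): a world point X has camera coordinates R X + t. Camera axes: x right, y down, z forward; pixel columns grow to the right and rows downward; lengths in mm; the calibration is good to about 2 mm. A picture is of the moment at which its call begins: read the wrist's pose just before it. calibration takes no time and is no camera call; for the wrist camera it gives the pose at the moment of the call.
- ctrl.finish_job(): hands the job in; it is judged then, once.
The state is a dict: "clock": time; "qpos": joint angles; "qd": joint speeds; "tau": joint torques, N m; "eef_pos": TCP position; "tool_rot": TCP orientation; "force": force on the tool from outside, world axes, zero at the start; "torque": the same for the moment, N m; "width": finger opening in mm; "gripper_force": force on a finger pad.
Only numpy, scipy, OpenCV 4.12 (cv2) and the standard library are available. Lean on these libraries where they do the work, as an engineer would, in place of code of your own. Each camera call takes 0.05 s, during which the arm holds its last target. There are 200 camera calls.

## Working session

There is one attempt and no reset: what is moved stays moved. The work goes in short steps, Python scripts to look and compute and a tool call to move; the robot and the scene stay as the last step left them, time stands still between calls to the robot, and variables do not carry over. Pictures are saved under pics/ and viewed, at most 14 in all, crops included, and the job is handed in when it is done.

Besides the shell and the picture viewer there is one more tool, called after ">>>" by a JSON object that holds its "name" and its "arguments". carry_out: Moves the arm, as the interface text tells. Its arguments: {"type":"object","properties":{"deltas":{"type":"array"}},"required":["deltas"]}

```bash
ls; mkdir -p pics; python3 - <<'E'
from cell import ctrl
import cv2,numpy as np
s=ctrl.read_state();print(s, ctrl.grip_depth)
a=[]
for n in("scene","top","wrist"):
    im=ctrl.get_image(n);cv2.imwrite(f"pics/{n}0.png",im[:,:,::-1])
    c=ctrl.calibration(n);print(n,np.round(c["mtx"],1).tolist(),np.round(c["R"],3).tolist(),np.round(c["t"],1))
E
```

```text
pics
{'clock': 0.0, 'qpos': array([ 1.0711908 ,  0.62934145,  0.03845476,  1.51835633, -0.02705196,
        0.9962808 , -0.02000906]), 'qd': array([-7.91779162e-04,  1.00076850e-03,  1.24945294e-03, -9.49984804e-05,
        6.04744610e-04,  2.63973646e-03, -5.87801447e-04]), 'tau': array([-2.78806519e-04, -5.63402224e+01,  1.22610893e+00, -1.93441576e+01,
        1.10861540e-02,  1.07346955e-02, -2.26401460e-05]), 'eef_pos': array([ 272.98875278, -589.22102386,  230.3960614 ]), 'tool_rot': array([-3.13972450e+00, -1.19271397e-05,  4.33758085e-01]), 'force': array([-0.66622216,  0.53809941, -0.37660308]), 'torque': array([-0.03635428,  0.04564268,  0.04219597]), 'gripper_force': 0.0, 'width': 85.77226604953813} 18.700000000000003
scene [[478.1, 0.0, 317.8], [0.0, 478.1, 239.4], [0.0, 0.0, 1.0]] [[-0.052, 0.999, -0.001], [0.602, 0.031, -0.798], [-0.797, -0.042, -0.602]] [ 106.7 -288.3 1376.7]
top [[451.7, 0.0, 322.5], [0.0, 451.7, 240.5], [0.0, 0.0, 1.0]] [[-0.04, -0.999, 0.004], [-0.978, 0.039, -0.205], [0.204, -0.012, -0.979]] [ -60.9  537.  1004.4]
wrist [[399.5, 0.0, 323.9], [0.0, 399.5, 235.2], [0.0, 0.0, 1.0]] [[0.42, -0.907, -0.002], [-0.858, -0.398, 0.323], [-0.294, -0.134, -0.946]] [-648.9  -42.9  381.6]
```

View pics/top0.png

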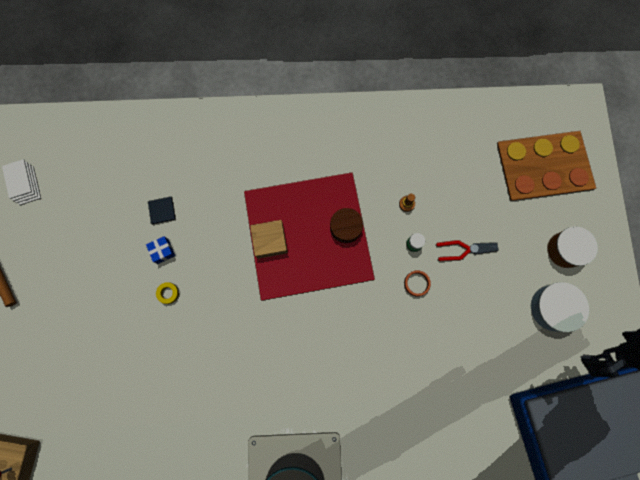

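View pics/scene0.png

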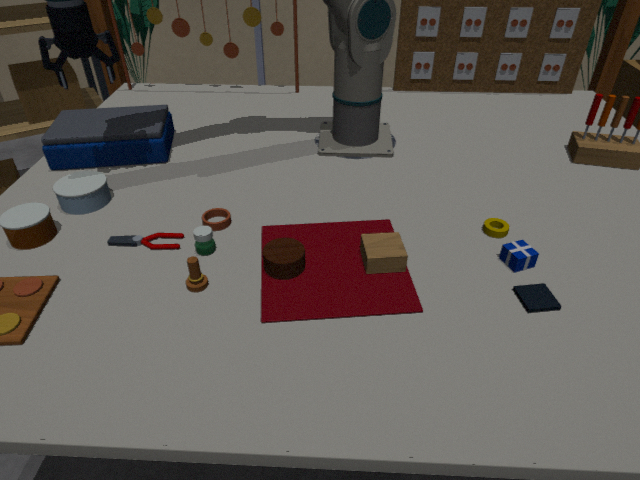

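The top view shows the board spanning (245..373, 175..300), with the round riser at (347,225), robot's right, and the square riser at (268,239), left. The tile is at (162,210), the box at (160,250), the tape at (168,293), the post at (408,203), the jar at (415,242), the bangle at (417,284) and the pliers around (468,250). The scene view shows the same layout from the far side: box (519,256), tile (537,298), post (197,275), jar (204,240), bangle (217,219).

```bash
cat >h.py <<'E'
import numpy as np,cv2
from cell import ctrl
def ray(c,uv):
    uv=np.atleast_2d(np.float64(uv)); d=np.c_[uv,np.ones(len(uv))]@np.linalg.inv(c["mtx"]).T@c["R"]
    return -c["R"].T@c["t"],d
def plane(c,uv,z):
    o,d=ray(c,uv); return o+d*((z-o[2])/d[:,2])[:,None]
def tri(cs,uvs):   # least-squares crossing of rays, one pixel per view; returns point, rms miss
    A=np.zeros((3,3));b=np.zeros(3);L=[]
    for c,uv in zip(cs,uvs):
        o,d=ray(c,uv);d=d[0]/np.linalg.norm(d[0]);P=np.eye(3)-np.outer(d,d);A+=P;b+=P@o;L.append((P,o))
    X=np.linalg.solve(A,b);return X,np.sqrt(np.mean([np.sum((P@(X-o))**2) for P,o in L]))
def grab(name,save=None):
    c=ctrl.calibration(name);im=ctrl.get_image(name)[:,:,::-1].copy()
    if save: cv2.imwrite(f"pics/{save}.png",im)
    return im,c
def blobs(m,amin=60):
    m=cv2.morphologyEx(m.astype(np.uint8),cv2.MORPH_CLOSE,np.ones((3,3)))
    cs,_=cv2.findContours(m,cv2.RETR_EXTERNAL,cv2.CHAIN_APPROX_NONE)
    return sorted([k for k in cs if cv2.contourArea(k)>amin],key=cv2.contourArea,reverse=True)
E
python3 - <<'E'
from h import *
T,ct=grab("top");S,cs=grab("scene")
P=dict(tile=((162,210),(537,298)),box=((160,250),(519,256)),tape=((168,293),(496,228)),post=((408,203),(197,275)),jar=((415,242),(204,240)),bangle=((417,284),(217,219)))
for k,(a,b) in P.items(): X,e=tri([ct,cs],[a,b]);print(k,X.round(),e.round(1))
for im,c in((T,ct),(S,cs)):
    h=cv2.cvtColor(im,cv2.COLOR_BGR2HSV);m=((h[...,0]<5)|(h[...,0]>172))&(h[...,1]>170)
    k=blobs(m)[0];q=cv2.approxPolyDP(cv2.convexHull(k),12,True)[:,0];w=plane(c,q,6)
    print(q.tolist(),w.round(1)[:,:2].tolist(),w.mean(0).round(1))
    r=cv2.minAreaRect(plane(c,cv2.convexHull(k)[:,0],6)[:,:2].astype(np.float32));print(r)
E
```

```text
tile [640. 316.   2.] 1.4
box [535. 312.  14.] 0.0
tape [431. 294.   5.] 1.3
post [ 628. -297.   19.] 1.0
jar [ 528. -306.   24.] 0.2
bangle [ 428. -306.    6.] 0.7
[[351, 173], [373, 279], [261, 299], [245, 192]] [[716.7, -162.4], [444.8, -201.1], [407.5, 69.8], [676.8, 106.6]] [561.5 -46.8   6. ]
((561.8174438476562, -47.13262939453125), (275.8656921386719, 275.3371276855469), 8.087048530578613)
[[389, 220], [422, 311], [262, 321], [263, 226]] [[413.6, 69.8], [686.3, 108.0], [723.4, -163.2], [449.8, -200.8]] [568.3 -46.5   6. ]
((568.2362670898438, -46.92460632324219), (278.7345886230469, 275.359130859375), 8.128290176391602)
```

```bash
cat >>h.py <<'E'
from scipy.spatial.transform import Rotation as Ro
from scipy.linalg import expm,logm
def mat(p,yaw,R=None):
    T=np.eye(4);T[:3,:3]=Ro.from_euler("xyz",[180,0,yaw],degrees=True).as_matrix() if R is None else R;T[:3,3]=p;return T
def now():
    s=ctrl.read_state();return mat(s["eef_pos"],0,Ro.from_euler("xyz",s["tool_rot"]).as_matrix()),s
def path(*wps,step=50,turn=9.5,start=None):
    """waypoints (x,y,z,yaw deg[,n]); prints n equal rows [deg, m] for each leg"""
    A,s=now() if start is None else (mat(start[:3],start[3]),None)
    for w in wps:
        B=mat(w[:3],w[3]);D=np.linalg.inv(A)@B;r=Ro.from_matrix(D[:3,:3]).as_rotvec(degrees=True)
        n=w[4] if len(w)>4 else max(1,int(np.ceil(max(np.linalg.norm(D[:3,3])/step,np.linalg.norm(r)/turn))))
        E=np.real(expm(logm(D)/n));print(w,"n",n,(r/n).round(2).tolist(),(E[:3,3]/1000).round(4).tolist());A=B
E
python3 -c "
from h import *
path((530,-300,230,98))"
```

```text
(530, -300, 230, 98) n 8 [-0.01, -0.0, -9.14] [0.0512, 0.0076, 0.0001]
```

>>> {"name": "carry_out", "arguments": {"deltas": [0, 0, -9.14, 0.0512, 0.0076, 0, -1, 0, 0, -9.14, 0.0512, 0.0076, 0, -1, 0, 0, -9.14, 0.0512, 0.0076, 0, -1, 0, 0, -9.14, 0.0512, 0.0076, 0, -1, 0, 0, -9.14, 0.0512, 0.0076, 0, -1, 0, 0, -9.14, 0.0512, 0.0076, 0, -1, 0, 0, -9.14, 0.0512, 0.0076, 0, -1, 0, 0, -9.14, 0.0512, 0.0076, 0, -1, 0, 0, 0, 0, 0, 0, -1, 0, 0, 0, 0, 0, 0, -1]}}

```text
clock: 1.5
eef_pos: [529.9, -301.2, 231.3]
tool_rot: [-3.141, 0.001, 1.709]
force: [-0.1, 1.2, 0.4]
width: 85.6
gripper_force: 0.0
```

```bash
python3 - <<'E'
from h import *
T,s=now();print(s["eef_pos"],s["tool_rot"],s["clock"])
im,c=grab("wrist","w1");np.savez("w1.npz",**c)
path((555,-47,230,98),(555,300,230,98),start=(*s["eef_pos"],np.degrees(s["tool_rot"][2])))
E
```

```text
[ 529.90452335 -301.24528516  231.33828657] [-3.14115323e+00  9.62990052e-04  1.70892027e+00] 1.5
(555, -47, 230, 98) n 6 [-0.0, 0.0, -0.01] [0.0414, 0.01, 0.0002]
(555, 300, 230, 98) n 7 [0.0, 0.0, 0.0] [0.0491, 0.0069, 0.0]
```

View pics/w1.png

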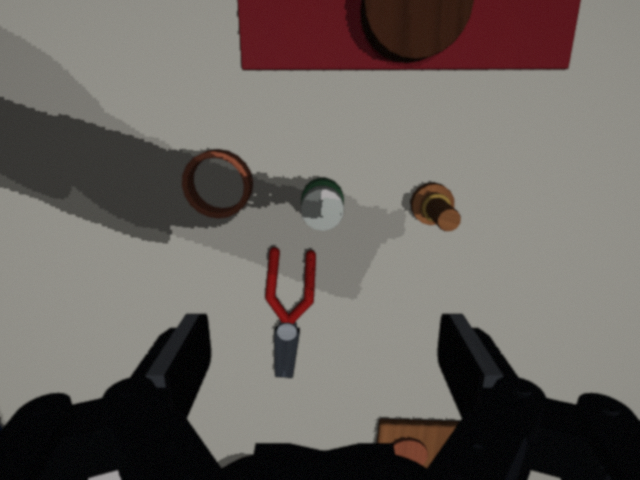

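Wrist view w1 shows the bangle at (217,185), the jar cap at (322,210), the post's foot at (432,203) and tip at (447,218), the pliers at (290,310), and the board's right edge at row 69 with the round riser at (417,10).

>>> {"name": "carry_out", "arguments": {"deltas": [0, 0, 0, 0.0414, 0.01, 0, -1, 0, 0, 0, 0.0414, 0.01, 0, -1, 0, 0, 0, 0, 0, 0, -1, 0, 0, 0, 0, 0, 0, -1]}}

```text
clock: 2.05
eef_pos: [538.1, -217.8, 231.3]
tool_rot: [-3.141, 0.001, 1.707]
force: [-1.4, -0.8, -0.1]
width: 85.5
gripper_force: 0.0
```

```bash
python3 - <<'E'
from h import *
im,c=grab("wrist","w2");np.savez("w2.npz",**c)
E
```

>>> {"name": "carry_out", "arguments": {"deltas": [0, 0, 0, 0.0414, 0.01, 0, -1, 0, 0, 0, 0.0414, 0.01, 0, -1, 0, 0, 0, 0.0414, 0.01, 0, -1, 0, 0, 0, 0.0414, 0.01, 0, -1, 0, 0, 0, 0, 0, 0, -1, 0, 0, 0, 0, 0, 0, -1]}}

```text
clock: 2.85
eef_pos: [555.2, -48.3, 231.1]
tool_rot: [-3.141, 0.001, 1.707]
force: [-1.2, 0.8, -0.0]
width: 85.6
gripper_force: 0.0
```

```bash
python3 - <<'E'
from h import *
im,c=grab("wrist","w3");np.savez("w3.npz",**c);print(ctrl.read_state()["eef_pos"])
E
```

```text
[555.09164079 -48.70505863 231.11971879]
```

>>> {"name": "carry_out", "arguments": {"deltas": [0, 0, 0, 0.0491, 0.0069, 0, -1, 0, 0, 0, 0.0491, 0.0069, 0, -1, 0, 0, 0, 0.0491, 0.0069, 0, -1, 0, 0, 0, 0.0491, 0.0069, 0, -1, 0, 0, 0, 0, 0, 0, -1, 0, 0, 0, 0, 0, 0, -1]}}

```text
clock: 3.65
eef_pos: [555.7, 149.9, 231.0]
tool_rot: [-3.141, 0.002, 1.707]
force: [0.1, -0.5, 0.3]
width: 85.4
gripper_force: 0.0
```

```bash
python3 - <<'E'
from h import *
im,c=grab("wrist","w4");np.savez("w4.npz",**c);print(ctrl.read_state()["eef_pos"])
E
```

```text
[555.74049748 149.39856239 231.03551584]
```

>>> {"name": "carry_out", "arguments": {"deltas": [0, 0, 0, 0.0491, 0.0069, 0, -1, 0, 0, 0, 0.0491, 0.0069, 0, -1, 0, 0, 0, 0.0491, 0.0069, 0, -1, 0, 0, 0, 0, 0, 0, -1, 0, 0, 0, 0, 0, 0, -1]}}

```text
clock: 4.32
eef_pos: [556.2, 298.3, 230.9]
tool_rot: [-3.141, 0.002, 1.707]
force: [-0.0, -1.2, 0.1]
width: 85.4
gripper_force: 0.0
```

```bash
python3 - <<'E'
from h import *
im,c=grab("wrist","w5");np.savez("w5.npz",**c);print(ctrl.read_state()["eef_pos"])
a=[cv2.resize(cv2.imread(f"pics/w{i}.png"),(400,300)) for i in(2,3,4,5)]
cv2.imwrite("pics/m1.png",np.vstack([np.hstack(a[:2]),np.hstack(a[2:])]))
E
```

```text
[556.3003107  297.81936583 231.02841669]
```

View pics/m1.png

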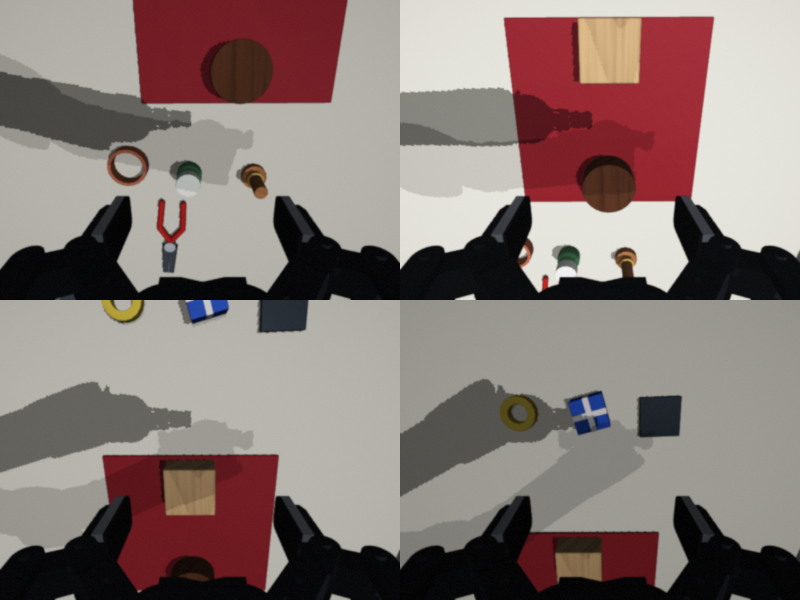

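m1 shows w2 to w5 at 0.625 scale. w3 has the whole board, corners about (505,17), (714,17), (692,201), (527,201), with both risers. w5 has tape (519,412), box (589,412) and tile (660,416). One more view with the camera right above the left row, then I measure everything.

>>> {"name": "carry_out", "arguments": {"deltas": [0, 0, 0, -0.035, 0, 0, -1, 0, 0, 0, -0.035, 0, 0, -1, 0, 0, 0, 0, 0, 0, -1, 0, 0, 0, 0, 0, 0, -1]}}

```text
clock: 4.88
eef_pos: [565.3, 230.5, 231.6]
tool_rot: [3.141, -0.0, 1.708]
force: [-0.6, 0.0, 0.5]
width: 85.2
gripper_force: 0.0
```

```bash
cat >m.py <<'E'
from h import *
ld=lambda i:(cv2.imread(f"pics/w{i}.png"),dict(np.load(f"w{i}.npz")))
hsv=lambda im:[x.astype(int) for x in cv2.split(cv2.cvtColor(im,cv2.COLOR_BGR2HSV))]
def quad(k):
    q=cv2.convexHull(k);e=3
    while len(cv2.approxPolyDP(q,e,True))>4:e+=1
    return cv2.approxPolyDP(q,e,True)[:,0].astype(float)
def rect(c,k,z):
    r=cv2.minAreaRect(plane(c,cv2.convexHull(k)[:,0],z)[:,:2].astype(np.float32));return np.round(r[0],1),np.round(r[1],1),round(r[2],2)
E
python3 - <<'E'
from m import *
im,c=grab("wrist","w6");np.savez("w6.npz",**c)
print("cam",(-c["R"].T@c["t"]).round(),ctrl.read_state()["eef_pos"])
# board, risers w3
im,c=ld(3);H,S,V=hsv(im);m=((H<8)|(H>170))&(S>150)&(V>50);m[330:]=0
k=blobs(m)[0];q=quad(k);print("board",q.tolist(),rect(c,k,6))
w=plane(c,q,6)[:,:2];print(w.round(1).tolist(),w.mean(0))
m=(H>9)&(H<28)&(S>50)&(V>110);m[:, :270]=0;m[140:]=0
k=blobs(m)[0];print("square",rect(c,k,46),quad(k).tolist())
for i in(2,3):
    im,c=ld(i);H,S,V=hsv(im);x0,y0=(390,112) if i==2 else(335,292)
    m=(H>3)&(H<20)&(S>80)&(V<130)&(V>30);m2=np.zeros_like(m);m2[max(0,y0-75):y0+75,x0-75:x0+75]=1
    k=blobs(m&m2)[0];print("round",i,cv2.fitEllipse(cv2.convexHull(k)),rect(c,k,46))
for i in(5,6):
    im,c=ld(i);H,S,V=hsv(im);m=(V<75)&(H>90)&(H<125)&(S>40);m[330:]=0
    for k in blobs(m,800)[:3]:print("tile",i,quad(k).tolist(),rect(c,k,10))
    m=(H>105)&(H<130)&(S>150)&(V>60);m=cv2.morphologyEx(m.astype(np.uint8),cv2.MORPH_CLOSE,np.ones((15,15)));m[400:]=0
    for k in blobs(m,800)[:2]:print("box",i,quad(k).tolist(),rect(c,k,34))
E
```

```text
cam [554. 312. 375.] [565.01600181 231.56097598 231.54457858]
board [[500.0, 28.0], [464.0, 314.0], [208.0, 321.0], [168.0, 30.0]] (array([562.7, -47. ]), array([276.3, 275.9]), 8.04)
[[679.7, 108.5], [716.7, -156.7], [452.4, -201.7], [407.7, 69.7]] [564.11755069 -45.03470756]
square (array([549.6,  46.7]), array([75.9, 75.2]), 7.83) [[385.0, 29.0], [381.0, 131.0], [290.0, 133.0], [285.0, 30.0]]
round 2 ((385.57073974609375, 113.49488830566406), (99.19976806640625, 104.76685333251953), 29.496553421020508) (array([ 575.5, -141.4]), array([78.1, 77.7]), 12.95)
round 3 ((334.38702392578125, 296.1120300292969), (83.3792724609375, 88.331787109375), 31.861310958862305) (array([ 576.2, -138.5]), array([81.5, 80.9]), 37.21)
tile 5 [[448.0, 155.0], [445.0, 215.0], [384.0, 216.0], [385.0, 157.0]] (array([638.3, 315.6]), array([58.4, 58.1]), 10.09)
box 5 [[322.0, 149.0], [335.0, 201.0], [286.0, 214.0], [269.0, 165.0]] (array([535.3, 310.5]), array([47.3, 47.4]), 23.39)
tile 6 [[456.0, 74.0], [452.0, 142.0], [389.0, 145.0], [388.0, 78.0]] (array([638.1, 315. ]), array([59.1, 57.5]), 10.11)
box 6 [[321.0, 63.0], [335.0, 121.0], [283.0, 135.0], [266.0, 79.0]] (array([535.2, 309.5]), array([46.6, 46.4]), 23.25)
```

View pics/w6.png

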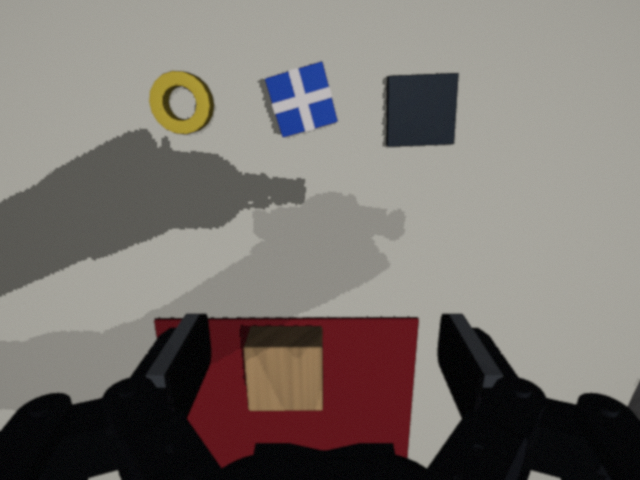

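w6 shows the tape at (181,102), the box at (300,99), the tile at (421,109) and the pale riser at (283,370).

```bash
python3 - <<'E'
from m import *
D={i:ld(i) for i in range(1,7)};C=lambda *i:[D[j][1] for j in i]
def tq(name,i,j,a,b):
    X=np.array([tri(C(i,j),[p,q])[0] for p,q in zip(a,b)]);print(name,"z",X[:,2].round(1),"mean",X.mean(0).round(1))
tq("tile",5,6,[[448,155],[445,215],[384,216],[385,157]],[[456,74],[452,142],[389,145],[388,78]])
tq("box",5,6,[[322,149],[335,201],[286,214],[269,165]],[[321,63],[335,121],[283,135],[266,79]])
im,c=D[4];H,S,V=hsv(im);m=(H>9)&(H<28)&(S>50)&(V>70);m[:250]=0;m[350:]=0;m[:,:200]=0;m[:,450:]=0
k=blobs(m)[0];q4=quad(k);print(q4.tolist())
e={}
for i in(1,2):
    im,c=D[i];H,S,V=hsv(im);y0=(185,265)[i-1];out=[]
    R=lambda m,x0,x1,a,b:(lambda z:(z.__setitem__((slice(a,b),slice(x0,x1)),m[a:b,x0:x1]),z)[1])(np.zeros_like(m))
    kb=blobs(R(((H<14)|(H>172))&(S>100)&(V>40),(165,160)[i-1],(265,250)[i-1],y0-55,y0+55))[0];eb=cv2.fitEllipse(cv2.convexHull(kb))
    kc=blobs(R((S<40)&(V>(165,165)[i-1]),290,350,(175,250)[i-1],(245,320)[i-1]))
    ec=[cv2.fitEllipse(cv2.convexHull(x)) for x in kc[:2]]
    kp=blobs(R((H>3)&(H<30)&(S>90)&(V>40),370,480,(160,240)[i-1],(250,330)[i-1]))[0];bb=cv2.boundingRect(kp)
    print(i,"bangle",eb,rect(c,kb,20),"\n cap",ec,"\n post",bb)
    e[i]=(eb[0],ec[0][0] if ec else None)
print("bangle",tri(C(1,2),[e[1][0],e[2][0]]));print("cap",tri(C(1,2),[e[1][1],e[2][1]]))
print("round",tri(C(2,3),[(385.6,113.5),(334.4,296.1)]))
cv2.imwrite("pics/m2.png",np.hstack([cv2.resize(D[1][0][140:260,270:490],None,fx=1.8,fy=2.4),cv2.resize(D[2][0][220:340,270:490],None,fx=1.8,fy=2.4)]))
print("place corner heights");path((638.1,315.3,100,10.1),(638.1,315.3,-2,10.1))
E
```

```text
tile z [ 9.3  7.8 -0.8  1.8] mean [639.5 314.8   4.5]
box z [25.8 30.1 33.2 34.1] mean [535.5 309.6  30.8]
[[343.0, 271.0], [342.0, 343.0], [265.0, 342.0], [262.0, 272.0]]
1 bangle ((216.40821838378906, 183.30889892578125), (66.93592834472656, 69.305419921875), 116.93341064453125) (array([ 430.9, -304.3]), array([61.6, 59.3]), 87.88) 
 cap [] 
 post (411, 183, 49, 48)
2 bangle ((204.2228240966797, 265.2018127441406), (61.8025016784668, 64.66605377197266), 89.09341430664062) (array([ 433.1, -302.3]), array([66.3, 59.5]), 51.32) 
 cap [((315.1014709472656, 303.4764404296875), (46.67366027832031, 79.46820068359375), 99.14090728759766)] 
 post (386, 263, 42, 55)
bangle (array([ 429.94229978, -305.54350863,   11.05862225]), np.float64(0.2168623810901686))Traceback (most recent call last):
  File "<stdin>", line 19, in <module>
  File "h.py", line 11, in tri
    o,d=ray(c,uv);d=d[0]/np.linalg.norm(d[0]);P=np.eye(3)-np.outer(d,d);A+=P;b+=P@o;L.append((P,o))
        ~~~^^^^^^
  File "h.py", line 4, in ray
    uv=np.atleast_2d(np.float64(uv)); d=np.c_[uv,np.ones(len(uv))]@np.linalg.inv(c["mtx"]).T@c["R"]
                                        ~~~~~~~~~~~~~~~~~~~~~~~~~~^~~~~~~~~~~~~~~~~~~~~~~~~~
ValueError: matmul: Input operand 1 has a mismatch in its core dimension 0, with gufunc signature (n?,k),(k,m?)->(n?,m?) (size 3 is different from 2)
```

```bash
python3 - <<'E'
from m import *
path((638.2,315.3,50,100.1,4),(638.2,315.3,-3,100.1,3))
E
```

```text
(638.2, 315.3, 50, 100.1, 4) n 4 [0.0, -0.01, -0.54] [0.0179, 0.0213, 0.0454]
(638.2, 315.3, -3, 100.1, 3) n 3 [0.0, 0.0, 0.0] [-0.0, -0.0, 0.0177]
```

>>> {"name": "carry_out", "arguments": {"deltas": [0, 0, -0.54, 0.0179, 0.0213, 0.0454, -1, 0, 0, -0.54, 0.0179, 0.0213, 0.0454, -1, 0, 0, -0.54, 0.0179, 0.0213, 0.0454, -1, 0, 0, -0.54, 0.0179, 0.0213, 0.0454, -1, 0, 0, 0, 0, 0, 0, -1, 0, 0, 0, 0, 0, 0, -1]}}

```text
clock: 5.68
eef_pos: [638.2, 315.9, 50.5]
tool_rot: [3.141, -0.0, 1.748]
force: [-0.4, 0.0, 0.5]
width: 85.8
gripper_force: 0.0
```

```bash
python3 - <<'E'
from m import *
path((638.2,315.3,-3,100.1,3))
E
```

```text
(638.2, 315.3, -3, 100.1, 3) n 3 [0.01, -0.01, 0.02] [-0.0002, -0.0, 0.0178]
```

>>> {"name": "carry_out", "arguments": {"deltas": [0, 0, 0, 0, 0, 0.0178, -1, 0, 0, 0, 0, 0, 0.0178, -1, 0, 0, 0, 0, 0, 0.0178, -1, 0, 0, 0, 0, 0, 0, 1, 0, 0, 0, 0, 0, 0, 1, 0, 0, 0, 0, 0, 0, 1, 0, 0, 0, 0, 0, 0, 1, 0, 0, 0, 0, 0, 0, 1]}}

```text
clock: 6.68
eef_pos: [638.2, 315.4, -3.6]
tool_rot: [3.142, 0.0, 1.748]
force: [0.4, 0.5, -1.2]
width: 58.4
gripper_force: 65.6
```

```bash
python3 - <<'E'
from m import *
path((638.2,315.3,100,100.1,2),(562.7,-47.2,100,98,9),(562.7,-47.2,30,98,2),(562.7,-47.2,3.5,98,2))
E
```

```text
(638.2, 315.3, 100, 100.1, 2) n 2 [0.0, 0.0, 0.02] [-0.0001, -0.0, -0.0518]
(562.7, -47.2, 100, 98, 9) n 9 [0.0, -0.0, 0.23] [-0.0384, -0.0147, -0.0]
(562.7, -47.2, 30, 98, 2) n 2 [0.0, 0.0, 0.0] [-0.0, 0.0, 0.035]
(562.7, -47.2, 3.5, 98, 2) n 2 [0.0, 0.0, 0.0] [-0.0, 0.0, 0.0132]
```

>>> {"name": "carry_out", "arguments": {"deltas": [0, 0, 0, 0, 0, -0.0518, 1, 0, 0, 0, 0, 0, -0.0518, 1, 0, 0, 0.23, -0.0384, -0.0147, 0, 1, 0, 0, 0.23, -0.0384, -0.0147, 0, 1, 0, 0, 0.23, -0.0384, -0.0147, 0, 1, 0, 0, 0.23, -0.0384, -0.0147, 0, 1, 0, 0, 0.23, -0.0384, -0.0147, 0, 1, 0, 0, 0.23, -0.0384, -0.0147, 0, 1, 0, 0, 0.23, -0.0384, -0.0147, 0, 1, 0, 0, 0.23, -0.0384, -0.0147, 0, 1, 0, 0, 0.23, -0.0384, -0.0147, 0, 1, 0, 0, 0, 0, 0, 0, 1]}}

```text
clock: 8.18
eef_pos: [561.8, -52.1, 99.8]
tool_rot: [-3.14, 0.003, 1.705]
force: [0.7, 0.4, -0.7]
width: 58.2
gripper_force: 65.6
```

```bash
python3 - <<'E'
from m import *
im,c=grab("wrist","w7")
path((562.7,-47.2,30,98,2),(562.7,-47.2,3.5,98,3))
E
```

```text
(562.7, -47.2, 30, 98, 2) n 2 [-0.0, 0.02, -0.07] [0.0009, 0.0001, 0.035]
(562.7, -47.2, 3.5, 98, 3) n 3 [0.0, 0.0, 0.0] [-0.0, 0.0, 0.0088]
```

View pics/w7.png

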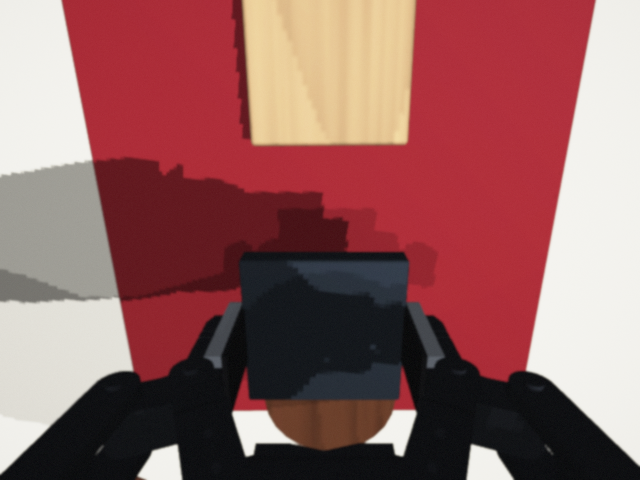

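w7 shows the tile held square between the pads, spanning (240..410, 255..400), over the board between the risers.

>>> {"name": "carry_out", "arguments": {"deltas": [0, 0, 0, 0.0009, 0, 0.035, 1, 0, 0, 0, 0, 0, 0.035, 1, 0, 0, 0, 0, 0, 0, 1, 0, 0, 0, 0, 0, 0, 1]}}

```text
clock: 8.72
eef_pos: [563.8, -44.8, 30.9]
tool_rot: [3.14, -0.0, 1.713]
force: [-0.7, -0.1, -1.3]
width: 58.0
gripper_force: 65.6
```

```bash
python3 - <<'E'
from m import *
path((562.7,-47.2,3.0,98,3))
E
```

```text
(562.7, -47.2, 3.0, 98, 3) n 3 [0.03, -0.01, 0.05] [-0.0007, -0.0005, 0.0093]
```

>>> {"name": "carry_out", "arguments": {"deltas": [0, 0, 0.05, -0.0007, -0.0005, 0.0093, 1, 0, 0, 0.05, -0.0007, -0.0005, 0.0093, 1, 0, 0, 0.05, -0.0007, -0.0005, 0.007, 1, 0, 0, 0, 0, 0, 0, 1, 0, 0, 0, 0, 0, 0, 1, 0, 0, 0, 0, 0, 0, 1]}}

```text
clock: 9.48
eef_pos: [561.9, -48.2, 4.6]
tool_rot: [3.141, -0.0, 1.709]
force: [0.3, 0.6, -1.9]
width: 57.9
gripper_force: 65.6
```

>>> {"name": "carry_out", "arguments": {"deltas": [0, 0, 0, 0.0009, 0.0009, 0.0006, 1, 0, 0, 0, 0, 0, 0.0009, 1, 0, 0, 0, 0, 0, 0, 1, 0, 0, 0, 0, 0, 0, 1]}}

```text
clock: 9.98
eef_pos: [562.4, -47.3, 2.8]
tool_rot: [-3.142, 0.0, 1.709]
force: [1.0, -0.7, -1.0]
width: 58.3
gripper_force: 65.6
```

```bash
python3 - <<'E'
from m import *
s=ctrl.read_state();print(s["eef_pos"],s["force"],np.degrees(s["tool_rot"]))
E
```

```text
[562.43404113 -47.28581192   2.81475008] [ 1.03865115 -0.68144341 -0.97217661] [-1.79999762e+02  1.65325552e-03  9.79137317e+01]
```

Release, rise, and look.

>>> {"name": "carry_out", "arguments": {"deltas": [0, 0, 0, 0, 0, 0, -1, 0, 0, 0, 0, 0, 0, -1, 0, 0, 0, 0, 0, 0, -1, 0, 0, 0, 0, 0, 0, -1, 0, 0, 0, 0, 0, -0.04, -1, 0, 0, 0, -0.01, 0, -0.055, -1, 0, 0, 0, -0.03, 0, -0.055, -1, 0, 0, 0, -0.03, 0, -0.055, -1, 0, 0, 0, 0, 0, 0, -1, 0, 0, 0, 0, 0, 0, -1, 0, 0, 0, 0, 0, 0, -1]}}

```text
clock: 11.35
eef_pos: [570.9, -115.2, 206.0]
tool_rot: [-3.139, -0.001, 1.711]
force: [-0.7, 0.2, -0.1]
width: 85.7
gripper_force: 0.0
```

```bash
python3 - <<'E'
from m import *
im,c=grab("wrist","w8");np.savez("w8.npz",**c);print((-c["R"].T@c["t"]).round(),ctrl.read_state()["eef_pos"])
H,S,V=hsv(im);m=((H<8)|(H>170))&(S>150)&(V>50);m[420:]=0
k=blobs(m)[0];print("board",quad(k).tolist(),rect(c,k,6))
m=(V<100)&(H>95)&(H<125)&(S>40);m[330:]=0;m[:,:200]=0;m[:,480:]=0
for k in blobs(m,800)[:2]:print("tile",quad(k).tolist(),rect(c,k,16))
m=(H>9)&(H<28)&(S>50)&(V>110);m[200:]=0
k=blobs(m)[0];print("square",rect(c,k,46),quad(k).tolist())
E
```

```text
[559. -33. 349.] [ 571.0652854  -115.26068989  206.01006275]
board [[510.0, 0.0], [474.0, 271.0], [180.0, 270.0], [146.0, 0.0]] (array([566.4, -72.8]), array([276.5, 223.4]), 7.98)
tile [[362.0, 81.0], [360.0, 154.0], [292.0, 155.0], [289.0, 81.0]] (array([561.4, -47.7]), array([57.8, 57. ]), 8.04)
square (array([553.6,  19.4]), array([75.6, 20.5]), 7.96) [[384.0, 0.0], [381.0, 34.0], [273.0, 31.0], [272.0, 0.0]]
```

View pics/w8.png

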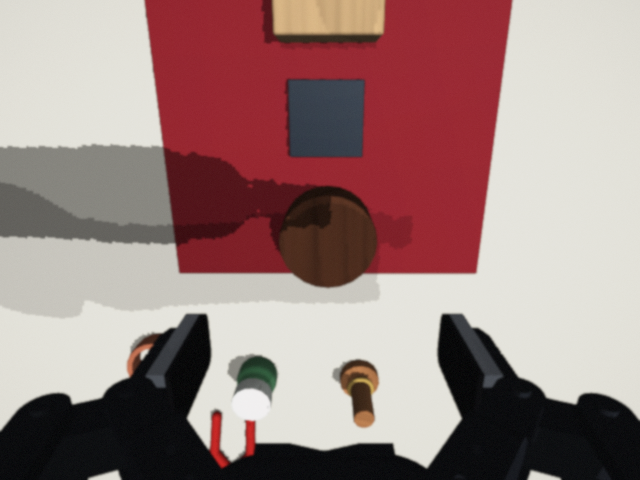

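w8 shows the tile at (325,117), square and central between the risers, with the post at (360,385), jar cap at (251,404) and bangle at (145,360) below. The tile measures within about 1 mm of the target. Now a view from right above the right row.

```bash
python3 - <<'E'
from m import *
path((540,-388,200,98,6))
E
```

```text
(540, -388, 200, 98, 6) n 6 [-0.03, -0.01, 0.0] [-0.0443, -0.0115, 0.001]
```

>>> {"name": "carry_out", "arguments": {"deltas": [0, 0, 0, -0.0443, -0.0115, 0.001, -1, 0, 0, 0, -0.0443, -0.0115, 0.001, -1, 0, 0, 0, -0.0443, -0.0115, 0.001, -1, 0, 0, 0, -0.0443, -0.0115, 0.001, -1, 0, 0, 0, -0.0443, -0.0115, 0.001, -1, 0, 0, 0, -0.0443, -0.0115, 0.001, -1, 0, 0, 0, 0, 0, 0, -1, 0, 0, 0, 0, 0, 0, -1, 0, 0, 0, 0, 0, 0, -1]}}

```text
clock: 12.52
eef_pos: [541.1, -386.9, 201.2]
tool_rot: [-3.142, -0.002, 1.712]
force: [0.3, -0.7, -1.0]
width: 85.4
gripper_force: 0.0
```

```bash
python3 - <<'E'
from m import *
im,c=grab("wrist","w9");np.savez("w9.npz",**c);print((-c["R"].T@c["t"]).round(),ctrl.read_state()["eef_pos"])
E
```

```text
[ 529. -305.  344.] [ 541.04752517 -387.25035132  201.42123762]
```

View pics/w9.png

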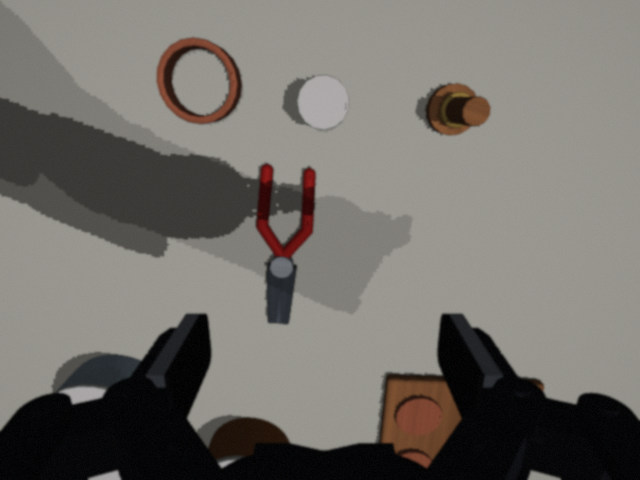

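```bash
python3 - <<'E'
from m import *
im,c=ld(9);H,S,V=hsv(im);_,c1=ld(1)
m=(S<40)&(V>140);m[:,:293]=0;m[:,355:]=0;m[:70]=0;m[135:]=0
k=blobs(m)[0];e=cv2.fitEllipse(cv2.convexHull(k));print("cap",e,plane(c,e[0],50).round(1))
print(" tri",tri([c,c1],[e[0],(322,211)]))
m=((H<14)|(H>172))&(S>90)&(V>40);m[:,:140]=0;m[:,260:]=0;m[140:]=0
k=blobs(m)[0];e=cv2.fitEllipse(cv2.convexHull(k));print("bangle",e,plane(c,e[0],20).round(1),rect(c,k,20));print(" tri",tri([c,c1],[e[0],(216.4,183.3)]))
for n,p in(("foot",(451,109)),("tip",(475,110))):
    z={"foot":12,"tip":62}[n];print(n,plane(c,p,z).round(1),tri([c,c1],[p,{"foot":(431.5,202),"tip":(448,218.5)}[n]]))
print("foot-w1",plane(c1,(431.5,202),12),"tip w1",plane(c1,(448,218.5),62))
m=(H>3)&(H<30)&(S>80)&(V>30);m[:,:400]=0;m[:,500:]=0;m[150:]=0
k=blobs(m)[0];print(cv2.boundingRect(k))
path((628,-300,100,98),(628,-300,27,98))
E
```

```text
Traceback (most recent call last):
cv2.error: OpenCV(4.12.0) /io/opencv/modules/imgproc/src/shapedescr.cpp:361: error: (-201:Incorrect size of input array) There should be at least 5 points to fit the ellipse in function 'fitEllipseNoDirect'
```

```bash
python3 - <<'E'
from m import *
im,c=ld(9);H,S,V=hsv(im);_,c1=ld(1)
e=[(323,102)];print("cap",plane(c,e[0],50).round(1),tri([c,c1],[e[0],(322,211)]), S[102,323],V[102,323],S[60,380],V[60,380])
g=cv2.cvtColor(im,cv2.COLOR_BGR2GRAY)[60:145,280:365];print("hough",cv2.HoughCircles(cv2.medianBlur(g,3),cv2.HOUGH_GRADIENT,1,20,param1=60,param2=12,minRadius=18,maxRadius=34))
m=((H<14)|(H>172))&(S>90)&(V>40);m[:,:140]=0;m[:,260:]=0;m[140:]=0
k=blobs(m)[0];e=cv2.fitEllipse(cv2.convexHull(k));print("bangle",e,plane(c,e[0],20).round(1),rect(c,k,20));print(" tri",tri([c,c1],[e[0],(216.4,183.3)]))
for n,p in(("foot",(451,109)),("tip",(475,110))):
    z={"foot":12,"tip":62}[n];print(n,plane(c,p,z).round(1),tri([c,c1],[p,{"foot":(431.5,202),"tip":(448,218.5)}[n]]))
print("foot-w1",plane(c1,(431.5,202),12),"tip w1",plane(c1,(448,218.5),62))
m=(H>3)&(H<30)&(S>80)&(V>30);m[:,:400]=0;m[:,500:]=0;m[150:]=0
k=blobs(m)[0];print(cv2.boundingRect(k))
path((628,-300,100,98),(628,-300,27,98))
E
```

```text
cap [[ 528.3 -306.6   50. ]] (array([ 528.24900048, -306.58381216,   53.80442099]), np.float64(0.04799366153417699)) 4 173 17 153
hough [[[39.5 43.5 28.8]]]
bangle ((197.99383544921875, 80.48635864257812), (79.487548828125, 88.828369140625), 138.3502960205078) [[ 432.2 -304.7   20. ]] (array([ 432.4, -305.6]), array([60.6, 61.8]), 50.89)
 tri (array([ 430.53962117, -304.72977286,   14.39203954]), np.float64(0.01626231411290945))
foot [[ 629.4 -297.7   12. ]] (array([ 632.51216287, -297.48199319,    1.76867051]), np.float64(0.026908354189872058))
tip [[ 630.5 -297.2   62. ]] (array([ 631.39450466, -297.12380094,   59.34175015]), np.float64(0.06692976286813762))
foot-w1 [[ 629.34201738 -295.32886884   12.        ]] tip w1 [[ 630.36760064 -296.45992296   62.        ]]
(427, 84, 63, 51)
(628, -300, 100, 98) n 4 [0.0, -0.01, 0.02] [0.0185, 0.0246, 0.0254]
(628, -300, 27, 98) n 2 [0.0, 0.0, 0.0] [-0.0, 0.0, 0.0365]
```

```bash
python3 - <<'E'
from m import *
path((630,-296.9,110,98,5),(630,-296.9,28,98,3))
E
```

```text
(630, -296.9, 110, 98, 5) n 5 [0.0, -0.01, 0.01] [0.0154, 0.0201, 0.0183]
(630, -296.9, 28, 98, 3) n 3 [0.0, 0.0, 0.0] [-0.0, -0.0, 0.0273]
```

>>> {"name": "carry_out", "arguments": {"deltas": [0, 0, 0, 0.0154, 0.0201, 0.0183, -1, 0, 0, 0, 0.0154, 0.0201, 0.0183, -1, 0, 0, 0, 0.0154, 0.0201, 0.0183, -1, 0, 0, 0, 0.0154, 0.0201, 0.0183, -1, 0, 0, 0, 0.0154, 0.0201, 0.0183, -1, 0, 0, 0, 0, 0, 0, -1, 0, 0, 0, 0, 0, 0, -1, 0, 0, 0, 0, 0, 0, -1]}}

```text
clock: 13.58
eef_pos: [628.8, -300.9, 111.1]
tool_rot: [3.141, 0.002, 1.707]
force: [-0.2, -0.9, 0.0]
width: 85.1
gripper_force: 0.0
```

>>> {"name": "carry_out", "arguments": {"deltas": [0, 0, 0, 0, 0, 0.0273, -1, 0, 0, 0, 0, 0, 0.0273, -1, 0, 0, 0, 0, 0, 0.0273, -1, 0, 0, 0, 0, 0, 0, -1, 0, 0, 0, 0, 0, 0, -1]}}

```text
clock: 14.2
eef_pos: [629.9, -300.0, 29.6]
tool_rot: [3.14, 0.001, 1.708]
force: [-0.8, -0.4, 0.7]
width: 85.6
gripper_force: 0.0
```

>>> {"name": "carry_out", "arguments": {"deltas": [0, 0, 0, 0.003, 0.0004, 0.001, -1, 0, 0, 0, 0, 0, 0, -1, 0, 0, 0, 0, 0, 0, 1, 0, 0, 0, 0, 0, 0, 1, 0, 0, 0, 0, 0, 0, 1, 0, 0, 0, 0, 0, 0, 1, 0, 0, 0, 0, 0, 0, 1, 0, 0, 0, 0, 0, 0, 1, 0, 0, 0, 0, 0, 0, 1]}}

```text
clock: 15.32
eef_pos: [629.4, -296.2, 27.3]
tool_rot: [3.141, 0.0, 1.709]
force: [0.3, -1.0, 1.6]
width: 18.6
gripper_force: 58.5
```

```bash
python3 - <<'E'
from m import *
T,s=now();p=s["eef_pos"];print(p,s["width"],s["gripper_force"])
path((p[0],p[1],130,98,2),(562,-47.5,130,98,6),(562,-47.5,46,98,3))
E
```

```text
[ 629.43033285 -296.17682389   27.31638536] 18.64380551327976 58.52732241153717
(np.float64(629.430332852883), np.float64(-296.176823893161), 130, 98, 2) n 2 [0.01, 0.01, -0.04] [-0.0, 0.0, -0.0513]
(562, -47.5, 130, 98, 6) n 6 [0.0, 0.0, 0.0] [0.0426, -0.0054, -0.0]
(562, -47.5, 46, 98, 3) n 3 [0.0, 0.0, 0.0] [-0.0, -0.0, 0.028]
```

>>> {"name": "carry_out", "arguments": {"deltas": [0, 0, 0, 0, 0, -0.0513, 1, 0, 0, 0, 0, 0, -0.0513, 1, 0, 0, 0, 0.0426, -0.0054, 0, 1, 0, 0, 0, 0.0426, -0.0054, 0, 1, 0, 0, 0, 0.0426, -0.0054, 0, 1, 0, 0, 0, 0.0426, -0.0054, 0, 1, 0, 0, 0, 0.0426, -0.0054, 0, 1, 0, 0, 0, 0.0426, -0.0054, 0, 1, 0, 0, 0, 0, 0, 0, 1, 0, 0, 0, 0, 0, 0, 1]}}

```text
clock: 16.58
eef_pos: [562.0, -48.1, 129.7]
tool_rot: [-3.141, 0.001, 1.709]
force: [0.9, -0.1, -0.2]
width: 18.4
gripper_force: 58.7
```

>>> {"name": "carry_out", "arguments": {"deltas": [0, 0, 0, 0, 0, 0.028, 1, 0, 0, 0, 0, 0, 0.028, 1, 0, 0, 0, 0, 0, 0.021, 1, 0, 0, 0, 0, 0, 0, 1, 0, 0, 0, 0, 0, 0, 1, 0, 0, 0, 0, 0, 0, 1]}}

```text
clock: 17.32
eef_pos: [562.8, -47.8, 53.7]
tool_rot: [3.14, 0.0, 1.708]
force: [-0.6, 0.2, 0.2]
width: 18.3
gripper_force: 58.7
```

```bash
python3 - <<'E'
from m import *
T,s=now();print(s["eef_pos"],s["tool_rot"]);im,c=grab("wrist","w10");np.savez("w10.npz",**c)
path((562.4,-46.7,44.5,98,2))
p=np.array([[562,-47.5,16],[562,-47.5,46]]);q=(p@c["R"].T+c["t"])@c["mtx"].T;print(q[:,:2]/q[:,2:])
E
```

```text
[562.79161256 -47.83095711  53.74322609] [3.13968103e+00 4.42270871e-04 1.70826042e+00]
(562.4, -46.7, 44.5, 98, 2) n 2 [0.05, 0.01, -0.06] [0.0005, -0.0001, 0.0046]
[[323.47582941 275.27972561]
 [323.47408236 304.81988611]]
```

View pics/w10.png

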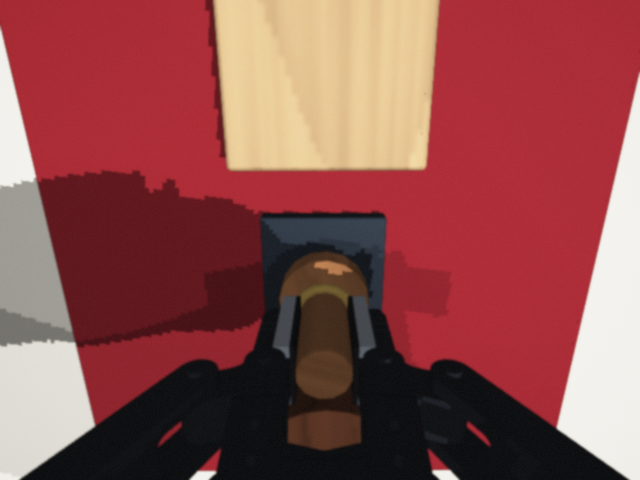

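w10 shows the foot's leading edge at (324,252), the tile's far top edge at row 216 (cols 262..385), and the post centred over it.

```bash
python3 - <<'E'
from m import *
c=dict(np.load("w10.npz"));b=np.radians(8);ux=np.array([np.cos(b),np.sin(b)]);uy=np.array([-ux[1],ux[0]]);C=np.array([562.7,-47.2])
for n,p,z in(("foot edge",(324,252),38.4),("foot L",(281,290),38.4),("foot R",(368,290),38.4),("tile L",(262,218),16),("tile R",(385,218),16)):
    X=plane(c,p,z)[0,:2]-C;print(n,(X@ux).round(1),(X@uy).round(1))
X=ctrl.read_state()["eef_pos"][:2]-C;print("tcp",X@ux,X@uy)
E
```

```text
foot edge -0.5 20.8
foot L -19.4 3.0
foot R 18.8 2.9
tile L -29.6 29.4
tile R 28.3 29.2
tcp -0.062280050599620954 -0.508543547971634
```

>>> {"name": "carry_out", "arguments": {"deltas": [0, 0, 0, -0.0008, 0, 0.005, 1, 0, 0, 0, 0, 0, 0.0047, 1, 0, 0, 0, 0, 0, 0, 1, 0, 0, 0, 0, 0, 0, 1]}}

```text
clock: 17.88
eef_pos: [562.2, -48.4, 43.2]
tool_rot: [3.141, 0.0, 1.709]
force: [-0.3, -1.0, 4.2]
width: 18.5
gripper_force: 58.9
```

```bash
python3 - <<'E'
from m import *
s=ctrl.read_state();print(s["eef_pos"],s["force"],s["torque"])
E
```

```text
[562.2371733  -48.37753645  43.23033972] [-0.2681759  -0.98574772  4.19236436] [-0.15257825  0.1467018  -0.00543905]
```

>>> {"name": "carry_out", "arguments": {"deltas": [0, 0, 0, 0, 0, 0, -1, 0, 0, 0, 0, 0, 0, -1, 0, 0, 0, 0, 0, 0, -1, 0, 0, 0, 0, 0, 0, -1, 0, 0, 0, 0, 0, 0, -1, 0, 0, 0, 0, 0, -0.03, -1, 0, 0, 0, 0, 0, -0.045, -1, 0, 0, 0, 0, 0, -0.045, -1, 0, 0, 0, 0, 0, 0, -1]}}

```text
clock: 19.0
eef_pos: [564.7, -48.1, 166.6]
tool_rot: [3.134, 0.001, 1.709]
force: [-0.5, 0.2, 0.4]
width: 85.2
gripper_force: 0.0
```

```bash
python3 - <<'E'
from m import *
im,c=grab("wrist","w11")
path((432.2,-304.9,100,98,7),(432.2,-304.9,3,98,3))
E
```

```text
(432.2, -304.9, 100, 98, 7) n 7 [0.03, 0.01, -0.01] [-0.0337, -0.0236, 0.0092]
(432.2, -304.9, 3, 98, 3) n 3 [0.0, 0.0, 0.0] [-0.0, -0.0, 0.0323]
```

View pics/w11.png

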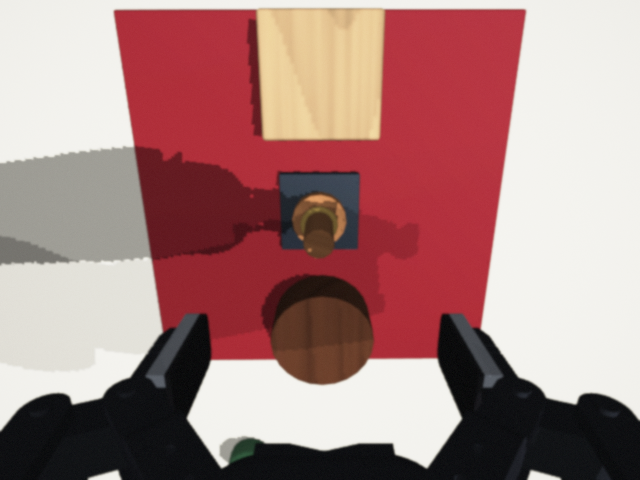

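w11 shows the post standing on the tile's middle: foot (320,220), tile (279..359, 172..248). Now the bangle.

>>> {"name": "carry_out", "arguments": {"deltas": [0, 0, 0, -0.0337, -0.0236, 0.0092, -1, 0, 0, 0, -0.0337, -0.0236, 0.0092, -1, 0, 0, 0, -0.0337, -0.0236, 0.0092, -1, 0, 0, 0, -0.0337, -0.0236, 0.0092, -1, 0, 0, 0, -0.0337, -0.0236, 0.0092, -1, 0, 0, 0, -0.0337, -0.0236, 0.0092, -1, 0, 0, 0, -0.0337, -0.0236, 0.0092, -1, 0, 0, 0, 0, 0, 0.032, -1, 0, 0, 0, 0, 0, 0, -1, 0, 0, 0, 0, 0, 0, -1, 0, 0, 0, 0, 0, 0, -1]}}

```text
clock: 20.42
eef_pos: [431.8, -304.1, 67.4]
tool_rot: [3.14, 0.001, 1.71]
force: [-0.5, 0.5, -0.5]
width: 85.5
gripper_force: 0.0
```

```bash
python3 - <<'E'
from m import *
T,s=now();print(s["eef_pos"]);path((432.2,-304.9,1,98,3))
E
```

```text
[ 431.83709308 -304.12933681   67.44221653]
(432.2, -304.9, 1, 98, 3) n 3 [0.02, 0.01, -0.0] [-0.0003, 0.0001, 0.0221]
```

>>> {"name": "carry_out", "arguments": {"deltas": [0, 0, 0, -0.0003, 0.0001, 0.0221, -1, 0, 0, 0, -0.0003, 0.0001, 0.0221, -1, 0, 0, 0, -0.0003, 0.0001, 0.0221, -1, 0, 0, 0, 0, 0, 0, -1, 0, 0, 0, 0, 0, 0, 1, 0, 0, 0, 0, 0, 0, 1, 0, 0, 0, 0, 0, 0, 1, 0, 0, 0, 0, 0, 0, 1, 0, 0, 0, 0, 0, 0, 1]}}

```text
clock: 21.55
eef_pos: [432.2, -305.7, 1.9]
tool_rot: [3.14, 0.001, 1.709]
force: [-0.8, 0.9, 5.8]
width: 59.2
gripper_force: 64.8
```

```bash
python3 - <<'E'
from m import *
T,s=now();p=s["eef_pos"];print(p)
path((p[0],p[1],130,98,3),(576,-141.3,130,98,5),(576,-141.3,60,98,2))
E
```

```text
[ 432.17576411 -305.74331244    1.93644681]
(np.float64(432.17576410590044), np.float64(-305.74331243601006), 130, 98, 3) n 3 [0.03, 0.03, -0.03] [-0.0, 0.0001, -0.0427]
(576, -141.3, 130, 98, 5) n 5 [0.0, 0.0, 0.0] [0.0286, 0.0331, -0.0]
(576, -141.3, 60, 98, 2) n 2 [0.0, 0.0, 0.0] [0.0, -0.0, 0.035]
```

>>> {"name": "carry_out", "arguments": {"deltas": [0, 0, 0, 0, 0, -0.0427, 1, 0, 0, 0, 0, 0, -0.0427, 1, 0, 0, 0, 0, 0, -0.0427, 1, 0, 0, 0, 0.0286, 0.0331, 0, 1, 0, 0, 0, 0.0286, 0.0331, 0, 1, 0, 0, 0, 0.0286, 0.0331, 0, 1, 0, 0, 0, 0.0286, 0.0331, 0, 1, 0, 0, 0, 0.0286, 0.0331, 0, 1, 0, 0, 0, 0, 0, 0, 1, 0, 0, 0, 0, 0, 0, 1, 0, 0, 0, 0, 0, 0, 1]}}

```text
clock: 22.92
eef_pos: [574.6, -142.7, 128.6]
tool_rot: [-3.141, 0.001, 1.707]
force: [0.5, 0.1, 0.0]
width: 58.9
gripper_force: 65.2
```

>>> {"name": "carry_out", "arguments": {"deltas": [0, 0, 0, 0, 0, 0.035, 1, 0, 0, 0, 0, 0, 0.035, 1, 0, 0, 0, 0, 0, 0, 1, 0, 0, 0, 0, 0, 0, 1, 0, 0, 0, 0, 0, 0, 1]}}

```text
clock: 23.55
eef_pos: [576.7, -141.4, 60.1]
tool_rot: [3.139, 0.001, 1.708]
force: [0.2, 0.2, -1.3]
width: 58.7
gripper_force: 65.2
```

```bash
python3 - <<'E'
from m import *
T,s=now();print(s["eef_pos"],s["width"]);im,c=grab("wrist","w12");np.savez("w12.npz",**c)
E
```

```text
[ 576.65519966 -141.4270771    60.0791435 ] 58.73048017744888
```

View pics/w12.png

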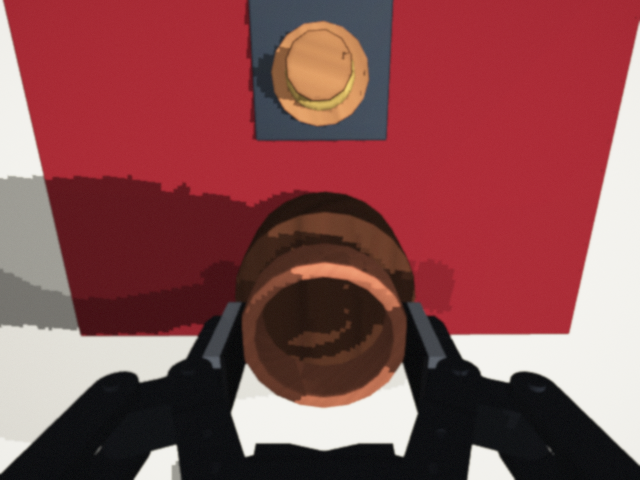

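w12 shows the held bangle's top rim spanning cols 242..407, rows 262..407, over the round riser, and the post centred on the tile.

```bash
python3 - <<'E'
from m import *
c=dict(np.load("w12.npz"));b=np.radians(8);ux=np.array([np.cos(b),np.sin(b)]);uy=np.array([-ux[1],ux[0]]);C=np.array([562.7,-47.2])
for n,p,z in(("far",(324,262.5),78.2),("near",(324,407),78.2),("L",(242,334),78.2),("R",(407,334),78.2),("postfoot",(320.5,75),22),("tileL",(257,139),16),("tileR",(386,139),16)):
    X=plane(c,p,z)[0,:2]-C;print(n,(X@ux).round(1),(X@uy).round(1))
X=ctrl.read_state()["eef_pos"][:2]-C;print("tcp",X@ux,X@uy)
E
```

```text
far 0.2 -64.6
near 0.1 -125.1
L -29.4 -92.4
R 30.1 -92.6
postfoot -1.0 -2.7
tileL -30.2 -29.5
tileR 28.7 -29.7
tcp 0.6155465484663409 -95.16803914184499
```

>>> {"name": "carry_out", "arguments": {"deltas": [0, 0, 0, 0, -0.0004, 0.006, 1, 0, 0, 0, 0, 0, 0.0055, 1, 0, 0, 0, 0, 0, 0, 1, 0, 0, 0, 0, 0, 0, 1]}}

```text
clock: 24.1
eef_pos: [575.3, -141.2, 48.0]
tool_rot: [3.141, 0.001, 1.709]
force: [-2.7, -0.2, 8.8]
width: 58.8
gripper_force: 66.5
```

>>> {"name": "carry_out", "arguments": {"deltas": [0, 0, 0, 0, 0, -0.0003, 1, 0, 0, 0, 0, 0, 0, -1, 0, 0, 0, 0, 0, 0, -1, 0, 0, 0, 0, 0, 0, -1, 0, 0, 0, 0, 0, 0, -1, 0, 0, 0, 0, 0, -0.03, -1, 0, 0, 0, 0, 0, -0.045, -1, 0, 0, 0, 0, 0, -0.045, -1, 0, 0, 0, 0, 0, 0, -1, 0, 0, 0, 0, 0, 0, -1]}}

```text
clock: 25.35
eef_pos: [574.6, -141.2, 166.8]
tool_rot: [-3.141, 0.0, 1.709]
force: [-0.3, 0.2, 0.1]
width: 85.4
gripper_force: 0.0
```

```bash
python3 - <<'E'
from m import *
T,s=now();print(s["eef_pos"]);im,c=grab("wrist","w13");np.savez("w13.npz",**c)
path((535.2,309.8,140,113.3,10),(535.2,309.8,3,113.3,3))
E
```

```text
[ 574.60614545 -141.20608542  166.81889344]
(535.2, 309.8, 140, 113.3, 10) n 10 [-0.01, -0.0, -1.54] [0.0447, 0.0078, 0.0026]
(535.2, 309.8, 3, 113.3, 3) n 3 [-0.0, -0.0, 0.0] [-0.0, -0.0, 0.0457]
```

View pics/w13.png

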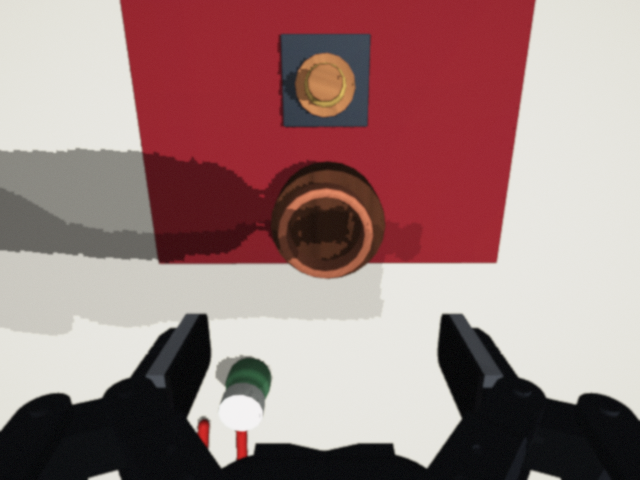

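w13 shows the bangle lying on the round riser, rim at (325,232), and the post at (325,85) in the middle of the tile. Next the box.

>>> {"name": "carry_out", "arguments": {"deltas": [0, 0, -1.54, 0.0447, 0.0078, 0.0026, -1, 0, 0, -1.54, 0.0447, 0.0078, 0.0026, -1, 0, 0, -1.54, 0.0447, 0.0078, 0.0026, -1, 0, 0, -1.54, 0.0447, 0.0078, 0.0026, -1, 0, 0, -1.54, 0.0447, 0.0078, 0.0026, -1, 0, 0, -1.54, 0.0447, 0.0078, 0.0026, -1, 0, 0, -1.54, 0.0447, 0.0078, 0.0026, -1, 0, 0, -1.54, 0.0447, 0.0078, 0.0026, -1, 0, 0, -1.54, 0.0447, 0.0078, 0.0026, -1, 0, 0, -1.54, 0.0447, 0.0078, 0.0026, -1, 0, 0, 0, 0, 0, 0, -1, 0, 0, 0, 0, 0, 0, -1]}}

```text
clock: 26.9
eef_pos: [535.6, 308.4, 139.8]
tool_rot: [-3.139, 0.001, 1.978]
force: [-0.2, -0.6, 0.1]
width: 85.3
gripper_force: 0.0
```

>>> {"name": "carry_out", "arguments": {"deltas": [0, 0, 0, 0, 0, 0.04, -1, 0, 0, 0, 0, 0, 0.04, -1, 0, 0, 0, 0, 0, 0, -1, 0, 0, 0, 0, 0, 0, -1]}}

```text
clock: 27.4
eef_pos: [537.1, 309.1, 62.2]
tool_rot: [3.141, 0.0, 1.976]
force: [-0.3, 0.5, 0.2]
width: 85.5
gripper_force: 0.0
```

```bash
python3 - <<'E'
from m import *
T,s=now();print(s["eef_pos"]);path((535.2,309.8,3,113.3,3))
E
```

```text
[537.12740167 309.0837582   62.16142305]
(535.2, 309.8, 3, 113.3, 3) n 3 [0.02, 0.0, -0.02] [0.0005, -0.0005, 0.0197]
```

>>> {"name": "carry_out", "arguments": {"deltas": [0, 0, 0, 0.0005, -0.0005, 0.0197, -1, 0, 0, 0, 0.0005, -0.0005, 0.0197, -1, 0, 0, 0, 0.0005, -0.0005, 0.0197, -1, 0, 0, 0, 0, 0, 0, -1, 0, 0, 0, 0, 0, 0, 1, 0, 0, 0, 0, 0, 0, 1, 0, 0, 0, 0, 0, 0, 1, 0, 0, 0, 0, 0, 0, 1, 0, 0, 0, 0, 0, 0, 1, 0, 0, 0, 0, 0, 0, 1]}}

```text
clock: 28.65
eef_pos: [534.9, 310.9, 3.1]
tool_rot: [3.14, -0.0, 1.978]
force: [-1.2, -0.6, 5.7]
width: 46.9
gripper_force: 62.9
```

```bash
python3 - <<'E'
from m import *
T,s=now();p=s["eef_pos"];print(p)
path((p[0],p[1],150,113.3,3),(673.9,-127.5,150,8,12),(673.9,-127.5,25,8,3))
E
```

```text
[534.92497684 310.89563852   3.09964151]
(np.float64(534.9249768449284), np.float64(310.89563852363153), 150, 113.3, 3) n 3 [0.04, -0.01, 0.0] [0.0, 0.0001, -0.049]
(673.9, -127.5, 150, 8, 12) n 12 [0.0, -0.0, 8.78] [-0.0326, 0.0299, 0.0]
(673.9, -127.5, 25, 8, 3) n 3 [0.0, 0.0, -0.0] [0.0, -0.0, 0.0417]
```

>>> {"name": "carry_out", "arguments": {"deltas": [0, 0, 0, 0, 0, -0.049, 1, 0, 0, 0, 0, 0, -0.049, 1, 0, 0, 0, 0, 0, -0.049, 1, 0, 0, 0, 0, 0, 0, 1]}}

```text
clock: 29.15
eef_pos: [536.3, 312.0, 153.1]
tool_rot: [3.134, -0.001, 1.977]
force: [0.2, 0.1, -2.1]
width: 47.0
gripper_force: 62.4
```

>>> {"name": "carry_out", "arguments": {"deltas": [0, 0, 8.78, -0.0326, 0.0299, 0, 1, 0, 0, 8.78, -0.0326, 0.0299, 0, 1, 0, 0, 8.78, -0.0326, 0.0299, 0, 1, 0, 0, 8.78, -0.0326, 0.0299, 0, 1, 0, 0, 8.78, -0.0326, 0.0299, 0, 1, 0, 0, 8.78, -0.0326, 0.0299, 0, 1, 0, 0, 8.78, -0.0326, 0.0299, 0, 1, 0, 0, 8.78, -0.0326, 0.0299, 0, 1, 0, 0, 8.78, -0.0326, 0.0299, 0, 1, 0, 0, 8.78, -0.0326, 0.0299, 0, 1, 0, 0, 8.78, -0.0326, 0.0299, 0, 1, 0, 0, 8.78, -0.0326, 0.0299, 0, 1]}}

```text
clock: 30.65
eef_pos: [671.1, -129.6, 147.2]
tool_rot: [3.141, 0.003, 0.133]
force: [-0.0, -0.9, -1.0]
width: 47.3
gripper_force: 62.3
```

>>> {"name": "carry_out", "arguments": {"deltas": [0, 0, 0, 0, 0, 0, 1, 0, 0, 0, 0, 0, 0, 1, 0, 0, 0, 0, 0, 0, 1]}}

```text
clock: 31.02
eef_pos: [673.1, -125.7, 148.4]
tool_rot: [-3.14, 0.0, 0.142]
force: [-0.0, -0.4, -0.9]
width: 47.0
gripper_force: 62.2
```

```bash
python3 - <<'E'
from m import *
T,s=now();p=s["eef_pos"];print(p,s["tool_rot"],s["width"])
path((673.9,-127.5,25,8,3))
E
```

```text
[ 673.06991554 -125.6593793   148.41841876] [-3.14013931e+00  4.11372801e-04  1.41587000e-01] 46.978268018108466
(673.9, -127.5, 25, 8, 3) n 3 [-0.03, 0.01, 0.04] [0.0002, 0.0007, 0.0411]
```

>>> {"name": "carry_out", "arguments": {"deltas": [0, 0, 0, 0.0006, 0.0006, 0.0411, 1, 0, 0, 0, 0.0006, 0.0006, 0.0411, 1, 0, 0, 0, 0.0006, 0.0006, 0.0331, 1, 0, 0, 0, 0, 0, 0, 1, 0, 0, 0, 0, 0, 0, 1, 0, 0, 0, 0, 0, 0, 1]}}

```text
clock: 31.78
eef_pos: [676.3, -129.2, 35.9]
tool_rot: [3.141, -0.003, 0.139]
force: [0.3, 0.4, -1.2]
width: 47.2
gripper_force: 62.3
```

```bash
python3 - <<'E'
from m import *
T,s=now();p=s["eef_pos"];print(p,s["tool_rot"],s["width"])
im,c=grab("wrist","w14");np.savez("w14.npz",**c)
H,S,V=hsv(im);m=(H>105)&(H<130)&(S>150)&(V>40);m=cv2.morphologyEx(m.astype(np.uint8),cv2.MORPH_CLOSE,np.ones((15,15)))
b=np.radians(8);ux=np.array([np.cos(b),np.sin(b)]);uy=np.array([-ux[1],ux[0]]);C=np.array([562.7,-47.2])
zt=34+p[2]-3.1
for k in blobs(m,800)[:2]:
    q=quad(k);print("box",q.tolist(),[( (X[:2]-C)@ux).round(1) for X in plane(c,q,zt)],[((X[:2]-C)@uy).round(1) for X in plane(c,q,zt)])
path((674.9,-127.4,9.6,8,3))
E
```

```text
[ 676.34878877 -129.23321553   35.87066892] [ 3.1406884  -0.00327343  0.13924659] 47.23472604645292
box [[383.0, 265.0], [395.0, 356.0], [338.0, 356.0], [336.0, 264.0]] [np.float64(135.7), np.float64(103.1), np.float64(103.1), np.float64(136.0)] [np.float64(-115.2), np.float64(-120.7), np.float64(-101.8), np.float64(-100.9)]
box [[311.0, 264.0], [310.0, 356.0], [253.0, 356.0], [264.0, 266.0]] [np.float64(136.0), np.float64(103.1), np.float64(103.1), np.float64(135.4)] [np.float64(-93.3), np.float64(-92.6), np.float64(-73.7), np.float64(-78.9)]
(674.9, -127.4, 9.6, 8, 3) n 3 [0.02, -0.06, -0.01] [-0.0003, -0.0007, 0.0087]
```

>>> {"name": "carry_out", "arguments": {"deltas": [0, 0, 0, -0.0003, -0.0007, 0.0087, 1, 0, 0, 0, -0.0003, -0.0007, 0.0087, 1, 0, 0, 0, -0.0003, -0.0007, 0.006, 1, 0, 0, 0, 0, 0, 0, 1, 0, 0, 0, 0, 0, 0, 1, 0, 0, 0, 0, 0, 0, 1]}}

```text
clock: 32.58
eef_pos: [673.6, -127.3, 10.4]
tool_rot: [3.142, -0.0, 0.139]
force: [-0.6, 0.7, -1.1]
width: 47.4
gripper_force: 62.2
```

```bash
python3 - <<'E'
from m import *
T,s=now();print(s["eef_pos"],np.degrees(s["tool_rot"]))
im,c=grab("wrist","w15")
path((674.9,-127.4,9.4,8,2))
E
```

```text
[ 673.64265206 -127.32681754   10.44657079] [ 1.79999631e+02 -1.42055102e-03  7.95141395e+00]
(674.9, -127.4, 9.4, 8, 2) n 2 [0.0, -0.0, -0.02] [0.0006, 0.0001, 0.0005]
```

>>> {"name": "carry_out", "arguments": {"deltas": [0, 0, 0, 0.0012, 0, 0.001, 1, 0, 0, 0, 0, 0, 0, 1, 0, 0, 0, 0, 0, 0, -1, 0, 0, 0, 0, 0, 0, -1, 0, 0, 0, 0, 0, 0, -1, 0, 0, 0, 0, 0, 0, -1, 0, 0, 0, 0, 0, -0.03, -1, 0, 0, 0, 0, 0, -0.05, -1, 0, 0, 0, 0, 0, -0.05, -1, 0, 0, 0, 0, 0, -0.04, -1, 0, 0, 0, 0, 0, 0, -1]}}

```text
clock: 34.0
eef_pos: [677.4, -127.7, 183.9]
tool_rot: [3.139, -0.008, 0.139]
force: [0.1, -0.3, 0.3]
width: 85.4
gripper_force: 0.0
```

```bash
python3 - <<'E'
from m import *
T,s=now();print(s["eef_pos"])
path((528.3,-306.6,140,98,10))
E
```

```text
[ 677.40879649 -127.74498515  183.87277634]
(528.3, -306.6, 140, 98, 10) n 10 [0.05, -0.02, -9.01] [-0.0258, 0.0008, 0.0043]
```

>>> {"name": "carry_out", "arguments": {"deltas": [0, 0, -9.01, -0.0258, 0.0008, 0.0043, -1, 0, 0, -9.01, -0.0258, 0.0008, 0.0043, -1, 0, 0, -9.01, -0.0258, 0.0008, 0.0043, -1, 0, 0, -9.01, -0.0258, 0.0008, 0.0043, -1, 0, 0, -9.01, -0.0258, 0.0008, 0.0043, -1, 0, 0, -9.01, -0.0258, 0.0008, 0.0043, -1, 0, 0, -9.01, -0.0258, 0.0008, 0.0043, -1, 0, 0, -9.01, -0.0258, 0.0008, 0.0043, -1, 0, 0, -9.01, -0.0258, 0.0008, 0.0043, -1, 0, 0, -9.01, -0.0258, 0.0008, 0.0043, -1, 0, 0, 0, 0, 0, 0, -1, 0, 0, 0, 0, 0, 0, -1]}}

```text
clock: 35.5
eef_pos: [525.9, -304.6, 135.9]
tool_rot: [-3.141, -0.002, 1.71]
force: [1.0, -0.1, 0.5]
width: 85.5
gripper_force: 0.0
```

```bash
python3 - <<'E'
from m import *
T,s=now();print(s["eef_pos"],s["tool_rot"])
path((528.3,-306.6,70,98,3))
E
```

```text
[ 525.93669617 -304.56836708  135.86816074] [-3.14099057e+00 -1.90644271e-03  1.71012340e+00]
(528.3, -306.6, 70, 98, 3) n 3 [-0.01, -0.04, -0.01] [-0.0008, 0.0007, 0.022]
```

>>> {"name": "carry_out", "arguments": {"deltas": [0, 0, 0, -0.0008, 0.0007, 0.022, -1, 0, 0, 0, -0.0008, 0.0007, 0.022, -1, 0, 0, 0, -0.0008, 0.0007, 0.022, -1, 0, 0, 0, 0, 0, 0, -1, 0, 0, 0, 0, 0, 0, -1, 0, 0, 0, 0, 0, 0, -1]}}

```text
clock: 36.25
eef_pos: [529.4, -308.0, 71.6]
tool_rot: [3.14, 0.001, 1.712]
force: [0.2, 0.7, 0.5]
width: 85.5
gripper_force: 0.0
```

```bash
python3 - <<'E'
from m import *
T,s=now();print(s["eef_pos"])
path((528.3,-306.6,8,98,3))
E
```

```text
[ 529.39929239 -308.0228244    71.61970209]
(528.3, -306.6, 8, 98, 3) n 3 [0.03, 0.02, 0.02] [0.0005, -0.0003, 0.0212]
```

>>> {"name": "carry_out", "arguments": {"deltas": [0, 0, 0, 0.0005, -0.0003, 0.0212, -1, 0, 0, 0, 0.0005, -0.0003, 0.0212, -1, 0, 0, 0, 0.0005, -0.0003, 0.0212, -1, 0, 0, 0, 0, 0, 0, -1, 0, 0, 0, 0, 0, 0, -1, 0, 0, 0, 0, 0, 0, 1, 0, 0, 0, 0, 0, 0, 1, 0, 0, 0, 0, 0, 0, 1, 0, 0, 0, 0, 0, 0, 1, 0, 0, 0, 0, 0, 0, 1, 0, 0, 0, 0, 0, 0, 1, 0, 0, 0, 0, 0, 0, 1]}}

```text
clock: 37.75
eef_pos: [528.0, -307.0, 7.8]
tool_rot: [3.141, 0.001, 1.711]
force: [-0.6, 0.1, 5.9]
width: 37.6
gripper_force: 59.9
```

```bash
python3 - <<'E'
from m import *
T,s=now();p=s["eef_pos"];print(p,s["width"])
b=np.radians(8);ux=np.array([np.cos(b),np.sin(b)]);uy=np.array([-ux[1],ux[0]]);t=np.array([562.7,-47.2])-93*ux+95*uy;print(t)
path((p[0],p[1],140,98,3),(t[0],t[1],140,98,9),(t[0],t[1],30,98,3))
E
```

```text
[ 527.97043476 -307.0242365     7.82490287] 37.56210106559057
[457.38362502  33.93236814]
(np.float64(527.9704347630249), np.float64(-307.02423649519767), 140, 98, 3) n 3 [0.02, 0.02, 0.02] [-0.0, 0.0, -0.0441]
(np.float64(457.3836250158278), np.float64(33.9323681411631), 140, 98, 9) n 9 [0.0, 0.0, 0.0] [0.0386, -0.0025, 0.0]
(np.float64(457.3836250158278), np.float64(33.9323681411631), 30, 98, 3) n 3 [0.0, 0.0, 0.0] [0.0, -0.0, 0.0367]
```

```bash
python3 - <<'E'
from m import *
path((457.4,33.9,140,158,9),start=(528,-307,140,98))
E
```

```text
(457.4, 33.9, 140, 158, 9) n 9 [0.0, 0.0, -6.67] [0.0373, 0.0158, 0.0]
```

>>> {"name": "carry_out", "arguments": {"deltas": [0, 0, 0, 0, 0, -0.0441, 1, 0, 0, 0, 0, 0, -0.0441, 1, 0, 0, 0, 0, 0, -0.0441, 1, 0, 0, 0, 0, 0, 0, 1]}}

```text
clock: 38.25
eef_pos: [529.9, -307.8, 142.9]
tool_rot: [3.136, 0.004, 1.711]
force: [-0.1, 0.3, -1.5]
width: 37.1
gripper_force: 60.9
```

>>> {"name": "carry_out", "arguments": {"deltas": [0, 0, -6.67, 0.0373, 0.0158, 0, 1, 0, 0, -6.67, 0.0373, 0.0158, 0, 1, 0, 0, -6.67, 0.0373, 0.0158, 0, 1, 0, 0, -6.67, 0.0373, 0.0158, 0, 1, 0, 0, -6.67, 0.0373, 0.0158, 0, 1, 0, 0, -6.67, 0.0373, 0.0158, 0, 1, 0, 0, -6.67, 0.0373, 0.0158, 0, 1, 0, 0, -6.67, 0.0373, 0.0158, 0, 1, 0, 0, -6.67, 0.0373, 0.0158, 0, 1, 0, 0, 0, 0, 0, 0, 1, 0, 0, 0, 0, 0, 0, 1, 0, 0, 0, 0, 0, 0, 1]}}

```text
clock: 39.75
eef_pos: [456.9, 33.2, 138.8]
tool_rot: [-3.141, -0.0, 2.757]
force: [0.7, 0.2, -0.9]
width: 37.3
gripper_force: 60.9
```

```bash
python3 - <<'E'
from m import *
T,s=now();print(s["eef_pos"],s["tool_rot"],s["width"])
path((457.4,33.9,30,158,3))
E
```

```text
[456.87979107  33.19403275 138.77095217] [-3.14124575e+00 -1.21883715e-04  2.75654782e+00] 37.33808905061991
(457.4, 33.9, 30, 158, 3) n 3 [-0.01, -0.0, -0.02] [-0.0001, 0.0003, 0.0363]
```

>>> {"name": "carry_out", "arguments": {"deltas": [0, 0, 0, 0, 0.0003, 0.0363, 1, 0, 0, 0, 0, 0.0003, 0.0363, 1, 0, 0, 0, 0, 0.0003, 0.0363, 1, 0, 0, 0, 0, 0, 0, 1, 0, 0, 0, 0, 0, 0, 1, 0, 0, 0, 0, 0, 0, 1]}}

```text
clock: 40.5
eef_pos: [457.8, 35.0, 31.5]
tool_rot: [3.14, 0.002, 2.758]
force: [-0.6, -0.1, -0.9]
width: 37.4
gripper_force: 60.9
```

```bash
python3 - <<'E'
from m import *
T,s=now();print(s["eef_pos"])
path((457.4,33.9,14.2,158,3))
E
```

```text
[457.84975625  34.98880273  31.50741058]
(457.4, 33.9, 14.2, 158, 3) n 3 [0.03, 0.04, 0.01] [0.0, -0.0004, 0.0058]
```

>>> {"name": "carry_out", "arguments": {"deltas": [0, 0, 0, 0, -0.0002, 0.0056, 1, 0, 0, 0, 0, -0.0002, 0.0056, 1, 0, 0, 0, 0, -0.0002, 0.0045, 1, 0, 0, 0, 0, 0, 0, 1, 0, 0, 0, 0, 0, 0, 1, 0, 0, 0, 0, 0, 0, 1]}}

```text
clock: 41.25
eef_pos: [456.6, 34.6, 14.6]
tool_rot: [3.141, 0.0, 2.759]
force: [0.2, -0.3, 0.4]
width: 37.2
gripper_force: 60.9
```

>>> {"name": "carry_out", "arguments": {"deltas": [0, 0, 0, -0.0008, -0.0002, 0.0006, 1, 0, 0, 0, 0, 0, 0, 1, 0, 0, 0, 0, 0, 0, -1, 0, 0, 0, 0, 0, 0, -1, 0, 0, 0, 0, 0, 0, -1, 0, 0, 0, 0, 0, 0, -1, 0, 0, 0, 0, 0, -0.015, -1, 0, 0, 0, 0, 0, -0.035, -1, 0, 0, 0, 0, 0, -0.045, -1, 0, 0, 0, 0, 0, -0.045, -1, 0, 0, 0, 0, 0, 0, -1]}}

```text
clock: 42.62
eef_pos: [459.2, 34.3, 156.7]
tool_rot: [3.139, 0.006, 2.758]
force: [0.5, -0.2, -0.8]
width: 85.6
gripper_force: 0.0
```

```bash
python3 - <<'E'
from m import *
path((575,-60,250,98,8))
E
```

```text
(575, -60, 250, 98, 8) n 8 [0.04, 0.03, 7.5] [-0.0193, 0.0031, -0.0116]
```

>>> {"name": "carry_out", "arguments": {"deltas": [0, 0, 7.5, -0.0193, 0.0031, -0.0116, -1, 0, 0, 7.5, -0.0193, 0.0031, -0.0116, -1, 0, 0, 7.5, -0.0193, 0.0031, -0.0116, -1, 0, 0, 7.5, -0.0193, 0.0031, -0.0116, -1, 0, 0, 7.5, -0.0193, 0.0031, -0.0116, -1, 0, 0, 7.5, -0.0193, 0.0031, -0.0116, -1, 0, 0, 7.5, -0.0193, 0.0031, -0.0116, -1, 0, 0, 7.5, -0.0193, 0.0031, -0.0116, -1, 0, 0, 0, 0, 0, 0, -1, 0, 0, 0, 0, 0, 0, -1, 0, 0, 0, 0, 0, 0, -1]}}

```text
clock: 44.0
eef_pos: [572.4, -59.0, 246.0]
tool_rot: [-3.14, -0.001, 1.715]
force: [0.5, -0.3, -0.0]
width: 85.0
gripper_force: 0.0
```

```bash
python3 - <<'E'
from m import *
im,c=grab("wrist","w16");np.savez("w16.npz",**c)
b=np.radians(8);ux=np.array([np.cos(b),np.sin(b)]);uy=np.array([-ux[1],ux[0]]);C=np.array([562.7,-47.2])
H,S,V=hsv(im);m=(H>105)&(H<130)&(S>150)&(V>40);m=cv2.morphologyEx(m.astype(np.uint8),cv2.MORPH_CLOSE,np.ones((15,15)))
for k in blobs(m,800)[:2]:
    print("box",quad(k).tolist(),rect(c,k,40),cv2.boundingRect(k));X=np.array(rect(c,k,40)[0])-C;print(X@ux,X@uy)
print((-c["R"].T@c["t"]).round())
m=(S<45)&(V>120);g=((H<8)|(H>170))&(S>150)&(V>50)
k=blobs(g)[0];print(rect(c,k,6))
E
```

```text
box [[391.0, 247.0], [435.0, 248.0], [439.0, 302.0], [392.0, 301.0]] (array([ 668.7, -121.7]), array([51.6, 57.4]), 8.03) (388, 247, 57, 56)
94.60001926508158 -88.52731982301393
[560.  23. 389.]
(array([563. , -46.8]), array([276.3, 275.7]), 8.15)
```

View pics/w16.png

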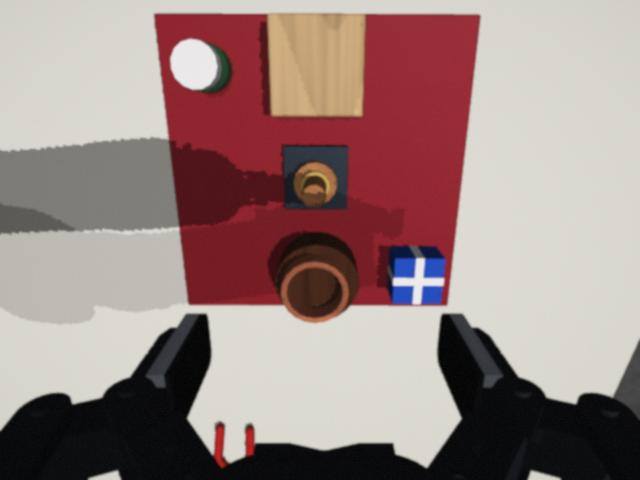

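w16 shows the box's ribbon cross at (419,281), jar cap (195,64), square riser (316,65), bangle rim (315,291), and post foot (316,183) on the tile (316,177).

```bash
python3 - <<'E'
from m import *
c=dict(np.load("w16.npz"));b=np.radians(8);ux=np.array([np.cos(b),np.sin(b)]);uy=np.array([-ux[1],ux[0]]);C=np.array([562.7,-47.2])
for n,p,z in(("box",(419,281.5),40),("boxfarR",(444,303),40),("boxnearL",(393,303),40),("cap",(194.5,64.5),56),("bangle",(315.5,291),66),("sqL",(272,116),46),("sqR",(363,116),46),("tileN",(316,209),16),("tileF",(316,146),16),("foot",(316,183),28),("brdBL",(188,304),6),("brdBR",(448,304),6)):
    X=plane(c,p,z)[0,:2]-C;print(n,(X@ux).round(1),(X@uy).round(1))
E
```

```text
box 98.5 -95.1
boxfarR 124.8 -118.0
boxnearL 74.9 -118.3
cap -93.1 95.0
bangle -0.2 -92.7
sqL -36.1 56.9
sqR 38.8 57.2
tileN -0.7 -30.1
tileF -0.6 29.5
foot -0.4 -2.4
brdBL -138.9 -139.1
brdBR 140.6 -137.5
```

```bash
python3 -c "
from cell import ctrl
print(ctrl.finish_job())"
```

```text
the job is handed in; nothing more can be done
None
```

The display is set out and handed in at about 44 s: in the last wrist view everything was within about 3 mm of its place (post about 2 mm off the tile's middle), the gripper was empty, and the tape and pliers were left alone.

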